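# Uncouple a trailer drawbar and hold it raised

### The job

Take the trailer tongue off its hitch ball: while the coupler is still pinned, draw the red fold-lock pin and stand it fully home in the one-dot hole of the wooden pin rack, then do the same with the yellow latch pin and the two-dot hole, so the pins sit in the order they came off. Then grip the orange D-handle, pull the latch sideways out of the coupler against its spring, and with that grip swing the tongue up off the ball. Finish while still holding it raised and still, with the coupler's lower rim about 3 cm above the top of the ball, both pins left in the rack and the loose spanner, white box and tape measure left where they lie.

Things in the scene. Friction and masses are not known exactly. Their poses are not given: they have to be found in the camera images.
- stand: Grey steel stand, fixed; base plate 110 x 370 x 12 mm. Origin at bench level under its middle; x away from the robot, y along the tongue towards the fold hinge, z up; turned up to 0.22 rad. In its frame (mm, tongue down): ball centre (0, -120, 72), hinge axis along x through (0, 130, 72), red pin (0, 130), yellow pin (-44, -120), handle middle (-125, -120, 58.5).
- ball_top (a point): Top of the steel hitch ball, 88 mm above the bench. Ball 32 mm across with a flat underside 8 mm below its centre, on a 14 mm neck.
- fold_hinge (a point): Middle of the tongue's hinge axis (along the stand's x), 72 mm above the bench, 250 mm from the ball. Grey fork round it, 60 mm wide in x, 36 mm in y, its top plate 134 mm high.
- tongue (a joint): Hinge of the tongue (rad): 0 seated on the ball, grows as the coupler end rises (250 mm radius), stop at 0.6. Swings freely and falls back when let go; tongue and latch weigh 0.6 to 0.9 kg, about 5 N to lift at the handle. The red pin locks it (0.05 to 0.1 rad of play), and so does the closed latch.
- coupler_mouth (a point): Centre of the lower rim of the blue coupler head, the hollow end of the tongue over the ball (49 mm wide; seated: rim 50 mm, top 95 mm above the bench). Raised 38 mm, the rim is level with the top of the ball. The head is at the -y end of the aluminium tongue tube (30 x 30 mm).
- latch (a joint): Slide of the latch bar (m): 0 home under the ball's flat, grows as the D-handle is pulled along the stand's -x, away from the coupler; stop at 0.014. From about 0.006 it lets the ball go; pull 0.011 or more. Hidden spring: 6 N at home, 10 N fully pulled; it returns when let go, harmless once clear of the ball. The yellow pin blocks it (2 mm play).
- latch_handle (a point): Middle of the orange sleeve on the crossbar of the latch's D-handle: 14 mm thick, 56 mm long, along the stand's y, 58.5 mm above the bench with the tongue down. Its steel legs, 66 mm apart, run to a crosspiece 38 mm behind the sleeve. Grip from above, fingers closing along the stand's x. It swings with the tongue on a circle about the hinge axis and may turn between the pads.
- red_pin: Red fold-lock pin, 80 g, upright in 9.5 mm bores of the fork's top plate over the hinge; draws straight up. Origin on its axis at the underside of the collar (134 mm above the bench at first), z up. Steel shank 8 mm across, 36 mm long below the origin, tip tapered; collar 20 mm across, 3 mm thick; round grip 16 mm across, 3 to 33 mm above the origin.
- yellow_pin: Yellow latch pin, same sizes and origin as the red one; upright in a 10 mm bore through the flat top (34 mm wide in y) of the blue latch guide in front of the coupler, origin 74 mm above the bench at first. The coupler head, 20 mm higher, begins 20 mm from its axis on the stand's +x side: grip it with the fingers closing along the stand's y.
- pin_rack: Wooden pin rack, fixed, 150 (x) x 56 (y) x 42 mm high. Origin: centre of its underside. Row of three holes along its x axis, 50 mm apart, 10.5 mm wide with chamfered mouths, right through; marked by one, two and three black dots on top, one dot nearest the robot. Turned up to 0.35 rad about z.
- hole_1 (a point): Mouth of the one-dot hole, 42 mm above the bench: the red pin's place. Home means the collar lies on the wood.
- hole_2 (a point): Mouth of the two-dot hole: the yellow pin's place.
- spanner_15: Loose steel combination spanner, 33 x 216 x 6 mm, near the front edge. Leave alone.
- brake_pads: Loose white box, 55 x 85 x 23 mm, to the right of the stand. Leave alone.
- tape_measure: Loose yellow tape measure, 65 x 82 x 36 mm, at the back left. Leave alone.

How it is judged:
By the outcome, as a careful person would: the job done as asked, in the order asked, and still so for the second after the job is handed in, while the arm keeps its last pose, push and grip.
It also fails if it takes over 70 s, if anything falls off the work surface, if the arm or the gripper's body presses on something with over 40 N, if the wrist force passes 120 N, or if a joint passes its speed limit or range.

### The arm

A 6-joint arm with a two-finger parallel gripper is mounted at the origin on a cart in front of the work surface, level with it; the furniture and walls round the work are solid. World frame = base frame: x ahead of the robot, y to its left, z up, the work surface at z = 0. Lengths are in m, angles in degrees, forces in N, time in s.
With the tool pointing down it reaches from about 0.325 to 0.775 m from the base axis. Payload 5.5 kg.
Tool frame: the origin (TCP) lies midway between the tips of the shut fingers; the grasp point (between the pads) lies 19 mm behind it; z points along the fingers, y is the line along which they close (so a half turn about z gives the same grasp; the last joint's range is limited). The gripper opens to 88 mm and grips with 3 to 60 N. Pads are 20 mm wide; open, the fingers measure 115 mm over their backs; the gripper's body (75 mm by 178 mm) begins 61 mm behind the grasp point.
Start: joints at [69.803, 5.22, 70.514, -0, 104.267, -3.249], TCP at [0.175, 0.574, 0.223] pointing down, gripper open.
Joint ranges: [-164.24, 164.24], [-49.07, 125.15], [9.68, 141.18], [-86.29, 266.29], [3.28, 154.24], [-151.56, 151.56]. Speed limits (degrees/s): [147.25, 147.25, 172.46, 180, 180, 180].

### API

Orientations are given as [roll, pitch, yaw] about the fixed x, y, z axes, in that order (R = Rz(yaw) Ry(pitch) Rx(roll)).
In Python, from rig import bot gives the robot as it stands. Calls block until the motion is done:
- bot.move_ptp(position, orientation): joint-space move of the TCP to a pose.
- bot.move_l(position, orientation=None, max_speed=0.15, f_stop=None): straight line of the TCP; orientation=None keeps the orientation; max_speed is the mean speed in m/s. With f_stop (N) it stops when the force on the tool has changed by that much, and returns True; else False.
- bot.move_j(angles): joint-space move.
- bot.move_gripper(opening, grip_force=None): finger opening in m; grip_force is the grip in N (None keeps the last); returns when the fingers have stopped.
- bot.sleep(seconds).
- bot.solve_ik(position, orientation): joint angles nearest the present ones, or None.
- bot.camera(name): name is "scene" or "top" or "wrist"; returns a dict with "image" (420x560x3 uint8, red, green, blue), "z_map" (420x560 float32, m along the optical axis (not along the pixel's ray), 0 where there is no reading), "K" (3x3 intrinsics, pixels), "camera_from_world" (4x4, takes a point from world to camera coordinates). Camera axes: x right, y down, z forward; pixel columns grow to the right and rows downward; lengths in m; the calibration is good to about 2 mm. The wrist camera is an equidistant fisheye: a pixel r from the principal point sees the ray r / f radians off the axis. A picture is of the moment at which its call begins.
A pose or a line that the arm cannot do raises bot.MotionError and nothing moves.
- bot.sign_off(): hands the job in; it is judged then, once.
Readings, each from a call of its own:
- bot.get_clock(): time.
- bot.get_joint_positions(): joint angles.
- bot.get_qvel(): joint speeds.
- bot.get_tau(): joint torques, N m.
- bot.get_tcp_pos(): TCP position.
- bot.get_eef_rot(): TCP orientation.
- bot.get_wrist_force(): force on the tool from outside, world axes, zero at the start.
- bot.get_moment(): the same for the moment, N m.
- bot.get_width(): finger opening in m.
- bot.get_grasp_force(): force on a finger pad.
Only numpy, scipy, OpenCV 4.12 (cv2) and the standard library are available. Lean on these libraries where they do the work, as an engineer would, in place of code of your own. Each camera call takes 0.05 s, during which the arm holds its last target. There are 200 camera calls.

## Working session

There is one attempt and no reset: what is moved stays moved. The work goes in short steps, each a Python script; the robot and the scene stay as the last script left them, time stands still between calls to the robot, and variables do not carry over. Pictures are saved under pics/ and viewed, at most 12 in all, crops included, and the job is handed in when it is done.

```bash
mkdir -p pics; ls
cat > h.py <<'E'
import numpy as np, cv2
from rig import bot
def cloud(c):
    K=c["K"];z=c["z_map"].astype(float);v,u=np.indices(z.shape)
    P=np.stack([(u-K[0,2])/K[0,0]*z,(v-K[1,2])/K[1,1]*z,z,np.ones_like(z)],-1)
    W=P@np.linalg.inv(c["camera_from_world"]).T
    W=W[...,:3];W[z==0]=np.nan
    return W
def save(n,im): cv2.imwrite(f"pics/{n}.png",im[...,::-1])
E
python3 - <<'E'
from h import *
import pickle
d={n:bot.camera(n) for n in("top","scene")}
pickle.dump(d,open("d.pkl","wb"))
for n in d: save(n,d[n]["image"]);print(d[n]["K"],np.linalg.inv(d[n]["camera_from_world"])[:3].round(3))
print(bot.get_eef_rot(),bot.get_clock())
E
```

```text
pics
[[502.88227951   0.         283.04162182]
 [  0.         502.88227951 205.53420951]
 [  0.           0.           1.        ]] [[ 0.005 -0.983  0.184  0.221]
 [-1.    -0.004  0.01   0.007]
 [-0.009 -0.184 -0.983  1.617]]
[[509.98652922   0.         283.36371409]
 [  0.         509.98652922 205.65621724]
 [  0.           0.           1.        ]] [[ 0.891 -0.229  0.391 -0.109]
 [-0.453 -0.459  0.764 -1.242]
 [ 0.004 -0.858 -0.513  0.943]]
[-1.79900405e+02 -5.92907191e-03  1.63052268e+02] 0.1
```

View pics/top.png

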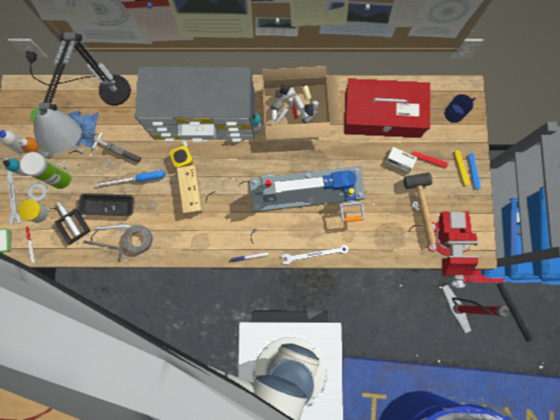

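View pics/scene.png

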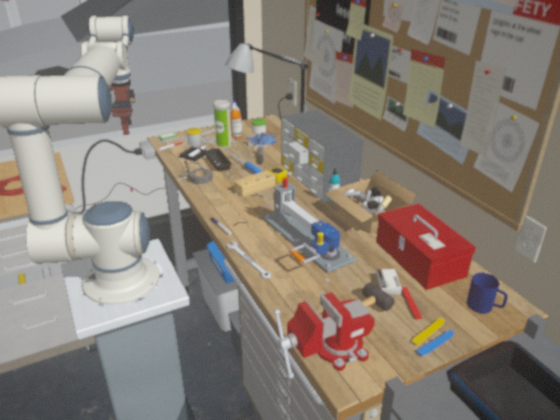

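The top view shows the red pin at about (268,183), the yellow pin at (351,190), the orange handle at (352,212) and the rack at (187,188). The tape measure sits behind the rack at (180,156), and the spanner is at (315,254). Next I'll take 3-D measurements of these.

```bash
cat > m.py <<'E'
from h import *
import pickle
d=pickle.load(open("d.pkl","rb"))
def blob(n,box,lo,hi,zr):
    c=d[n];W=cloud(c);hsv=cv2.cvtColor(c["image"],cv2.COLOR_RGB2HSV)
    m=cv2.inRange(hsv,lo,hi)>0
    b=np.zeros_like(m);b[box[1]:box[3],box[0]:box[2]]=1
    m&=b; m&=(W[...,2]>zr[0])&(W[...,2]<zr[1]); return W[m],m
def rep(s,P):
    print(s,len(P),np.median(P,0).round(4),"min",np.percentile(P,5,axis=0).round(4),"max",np.percentile(P,95,axis=0).round(4))
for n,bx in (("top",((255,172,280,200),(340,178,362,205),(335,198,370,225))),("scene",((270,170,295,205),(308,228,330,250),(275,240,325,275)))):
    for s,b,lo,hi,zr in(("red",bx[0],(0,150,60),(6,255,255),(.09,.3)),("red2",bx[0],(172,150,60),(180,255,255),(.09,.3)),("yel",bx[1],(22,130,80),(35,255,255),(.06,.3)),("orange",bx[2],(6,150,120),(18,255,255),(.03,.09))):
        P,m=blob(n,b,np.array(lo),np.array(hi),zr)
        if len(P): rep(n+" "+s,P)
# rack: top points height 42 around
c=d["top"];W=cloud(c)
for nm,b,zr in(("rack",(165,150,215,225),(.033,.05)),("base",(240,160,375,220),(.006,.02)),("tube",(272,172,335,200),(.078,.098))):
    m=np.zeros(W.shape[:2],bool);m[b[1]:b[3],b[0]:b[2]]=1;m&=(W[...,2]>zr[0])&(W[...,2]<zr[1])
    P=W[m]
    if len(P): r=cv2.minAreaRect((P[:,:2]*1000).astype(np.float32));print(nm,len(P),r,np.median(P[:,2]))
E
python3 m.py
python3 - <<'E'
from h import *
import pickle
im=pickle.load(open("d.pkl","rb"))["top"]["image"][135:235,160:380]
save("crop",cv2.resize(im,None,fx=3.6,fy=3.6,interpolation=cv2.INTER_CUBIC))
E
```

```text
top red 26 [0.5603 0.0665 0.1652] min [0.5572 0.0606 0.1372] max [0.5678 0.0726 0.1721]
top red2 1 [0.5589 0.0703 0.144 ] min [0.5589 0.0703 0.144 ] max [0.5589 0.0703 0.144 ]
top yel 29 [ 0.5492 -0.185   0.1023] min [ 0.543  -0.1913  0.0759] max [ 0.5555 -0.1803  0.109 ]
top orange 72 [ 0.4701 -0.1967  0.0627] min [ 0.4634 -0.22    0.0553] max [ 0.478  -0.1731  0.0682]
scene red 21 [0.5611 0.0582 0.1577] min [0.558  0.0552 0.1427] max [0.5667 0.0644 0.1663]
scene yel 52 [ 0.5486 -0.1922  0.0966] min [ 0.5428 -0.1974  0.0762] max [ 0.5551 -0.1843  0.1093]
scene orange 63 [ 0.4676 -0.2047  0.0644] min [ 0.4621 -0.2228  0.0572] max [ 0.4767 -0.1794  0.0684]
rack 987 ((601.476806640625, 333.5), (219.1667022705078, 68.96603393554688), 15.400045394897461) 0.04080636922826564
base 2165 ((576.8631591796875, -55.55914306640625), (197.83950805664062, 442.51361083984375), 0.11310596764087677) 0.011760004226573528
tube 621 ((574.0287475585938, -39.639122009277344), (47.85285949707031, 203.24044799804688), 9.236403465270996) 0.08762551465385382
```

View pics/crop.png

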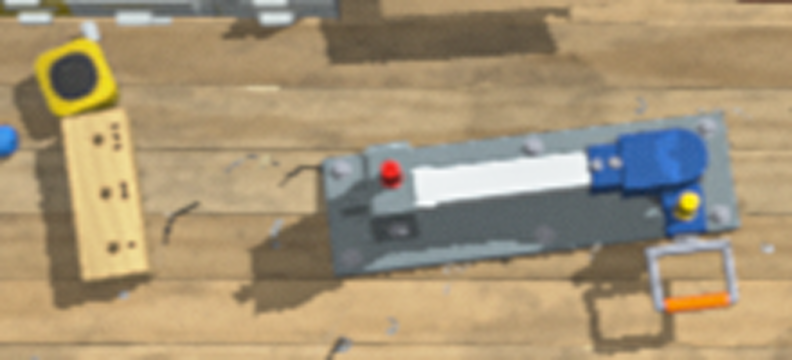

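The crop shows the red pin at (391,174), the yellow pin at (688,205) and the handle sleeve at (697,302). The rack's one-dot hole is at (113,247), the two-dot at (106,193) and the three-dot at (98,140). The stand is turned about +7°. I'll refine these with close wrist views.

Run:
```python
from h import *
import pickle
w={}
for n,p in (("rack",(0.53,0.335,0.26)),("red",(0.52,0.068,0.30)),("yel",(0.47,-0.188,0.26))):
    bot.move_ptp(list(p),[180,0,187]); bot.sleep(.3)
    w[n]=bot.camera("wrist")
    print(n,bot.get_tcp_pos(),bot.get_joint_positions(),bot.get_clock(),np.linalg.inv(w[n]["camera_from_world"])[:3].round(3).tolist())
print(w["red"]["K"])
pickle.dump(w,open("w.pkl","wb"))
im=[cv2.resize(w[n]["image"],(400,300),interpolation=cv2.INTER_AREA) for n in w]
im.append(im[0]*0)
save("wrist",np.vstack([np.hstack(im[:2]),np.hstack(im[2:])]))
```

```text
rack [0.5296813  0.33545834 0.26002482] [ 2.92369158e+01  1.01500307e+01  6.13419896e+01  2.67992828e-03
  1.08505763e+02 -6.78062180e+01] 2.0333 [[-0.123, 0.956, 0.268, 0.455], [0.992, 0.119, 0.033, 0.326], [-0.0, 0.27, -0.963, 0.421]]
red [0.52006457 0.06868716 0.29969223] [ 3.80561807e+00 -4.65330540e+00  7.25405101e+01  3.20647102e-03
  1.12144145e+02 -9.32599947e+01] 3.4333 [[-0.124, 0.956, 0.267, 0.446], [0.992, 0.119, 0.033, 0.059], [-0.0, 0.269, -0.963, 0.461]]
yel [ 0.47031576 -0.18735606  0.26010721] [-2.55730421e+01 -8.57420279e+00  8.02282075e+01  2.64261706e-03
  1.08337124e+02 -1.22642987e+02] 4.8167 [[-0.124, 0.955, 0.268, 0.396], [0.992, 0.119, 0.033, -0.197], [-0.001, 0.27, -0.963, 0.422]]
[[325.1922621    0.         280.43444934]
 [  0.         325.1922621  208.70995436]
 [  0.           0.           1.        ]]
```

View pics/wrist.png

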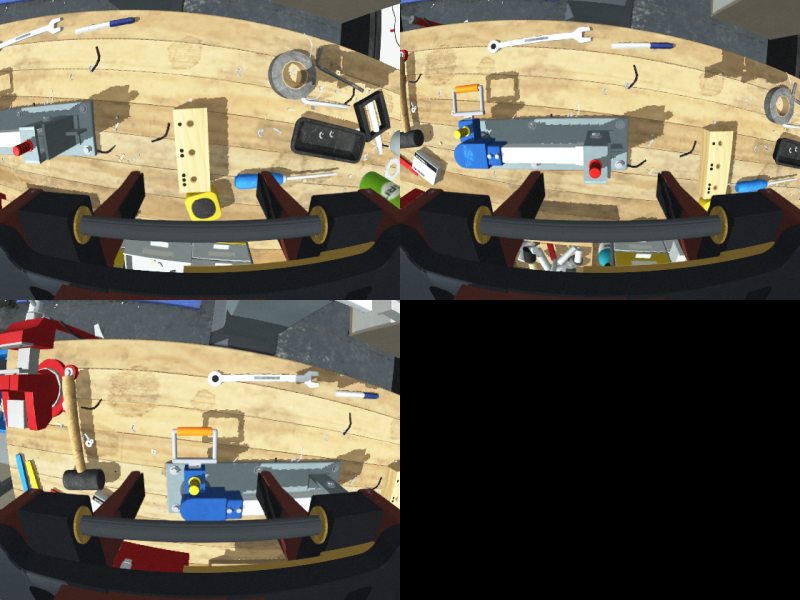

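The wrist views show the rack at about (192,150) in the first panel, the red pin top at (595,168) in the second, and the yellow pin at (195,485) with the orange sleeve at (195,431) in the third. I'll compute metric positions from these rays and the known heights.

```bash
cat >> h.py <<'E'
def rays(c,uv):
    K=c["K"];a=(np.asarray(uv,float)-K[:2,2])/K[0,0];r=np.linalg.norm(a,axis=-1,keepdims=True)+1e-12
    d=np.concatenate([np.sin(r)*a/r,np.cos(r)],-1);T=np.linalg.inv(c["camera_from_world"])
    return T[:3,3],d@T[:3,:3].T
def plane(c,uv,z):
    o,d=rays(c,uv);return o+d*((z-o[2])/d[...,2])[...,None]
def wcloud(c):
    z=c["z_map"];v,u=np.indices(z.shape);o,d=rays(c,np.stack([u,v],-1))
    f=np.linalg.inv(c["camera_from_world"])[:3,2]
    W=o+d*(z/(d@f))[...,None];W[z==0]=np.nan;return W
def hs(c): return cv2.cvtColor(c["image"],cv2.COLOR_RGB2HSV)
E
cat > m2.py <<'E'
from h import *
import pickle
w=pickle.load(open("w.pkl","rb"))
def rect(P): 
    r=cv2.minAreaRect((P[:,:2]*1000).astype(np.float32));return [np.round(x,1) for x in r]
for n,s,lo,hi,zt in (("red","red",(0,150,60),(8,255,255),.167),("rack","red",(0,150,60),(8,255,255),.167),("yel","yel",(22,130,60),(35,255,255),.107),("red","yel",(22,130,60),(35,255,255),.107),("yel","or",(8,150,100),(20,255,255),.0655),("red","or",(8,150,100),(20,255,255),.0655)):
    c=w[n];W=wcloud(c);m=cv2.inRange(hs(c),np.array(lo),np.array(hi))>0
    m&=abs(W[...,2]-zt)<.005
    g={"red":(.56,.065),"yel":(.549,-.188),"or":(.468,-.2)}[s]
    m&=np.hypot(W[...,0]-g[0],W[...,1]-g[1])<.05
    P=W[m]
    v,u=np.nonzero(m)
    if len(P): print(n,s,len(P),rect(P),np.median(P[:,2]).round(4), "planar",plane(c,[[u.mean(),v.mean()]],zt).round(4))
c=w["rack"];W=wcloud(c)
m=(abs(W[...,2]-.042)<.006)&(np.hypot(W[...,0]-.59,W[...,1]-.335)<.12)
m&=hs(c)[...,2]>0
rack=cv2.morphologyEx(m.astype(np.uint8),cv2.MORPH_OPEN,np.ones((3,3)))
g=cv2.cvtColor(c["image"],cv2.COLOR_RGB2GRAY)
v,u=np.nonzero(m);print("rackpx",u.min(),u.max(),v.min(),v.max(),np.median(W[m][:,2]))
Wp=plane(c,np.stack([u,v],-1),.042);print("rack rect",rect(Wp))
a,b,e,f=u.min()-5,u.max()+5,v.min()-5,v.max()+5
dark=np.zeros_like(g);dark[e:f,a:b]=(g[e:f,a:b]<95)
k,l,st,ce=cv2.connectedComponentsWithStats(dark)
for i in range(1,k):
    if 3<st[i,4]<200: print(st[i],ce[i].round(1),plane(c,ce[i][None],.042).round(4))
save("rackcrop",cv2.resize(c["image"][e:f,a:b],None,fx=4,fy=4)[:600,:800])
E
python3 m2.py
```

```text
red red 197 [array([562.3,  65.7]), array([15.2, 14.6]), np.float64(7.0)] 0.1661 planar [[0.5611 0.0656 0.167 ]]
rack red 128 [array([562.1,  67.3]), array([14.6, 15.2]), np.float64(28.9)] 0.166 planar [[0.5613 0.069  0.167 ]]
yel yel 149 [array([ 548.8, -187.7]), array([15.1, 14. ]), np.float64(6.9)] 0.1053 planar [[ 0.5473 -0.1879  0.107 ]]
red yel 99 [array([ 548.8, -186.5]), array([14.9, 14.9]), np.float64(0.5)] 0.1052 planar [[ 0.5483 -0.185   0.107 ]]
yel or 344 [array([ 468.5, -197.7]), array([12.7, 54.4]), np.float64(7.0)] 0.0625 planar [[ 0.4671 -0.1972  0.0655]]
red or 194 [array([ 469.2, -196.8]), array([12.3, 56.6]), np.float64(7.1)] 0.0627 planar [[ 0.4684 -0.1915  0.0655]]
rackpx 242 299 151 300 0.041367695395330195
rack rect [array([592.2, 330.5]), array([200.5,  60.4]), np.float64(11.8)]
[294 156   5   1   5] [296. 156.] [[0.4952 0.349  0.042 ]]
[250 172   4   4  15] [251.4 173.6] [[0.5223 0.2994 0.042 ]]
[252 209   5   4  17] [253.9 210.4] [[0.5671 0.3071 0.042 ]]
[253 216   4   4  16] [254.5 217.5] [[0.576  0.3087 0.042 ]]
[255 243   4   5  17] [256.6 244.9] [[0.6116 0.3149 0.042 ]]
[256 250   4   4  15] [257.4 251.6] [[0.6206 0.3168 0.042 ]]
[256 256   5   4  12] [258.  257.8] [[0.6292 0.3184 0.042 ]]
```

View pics/rackcrop.png

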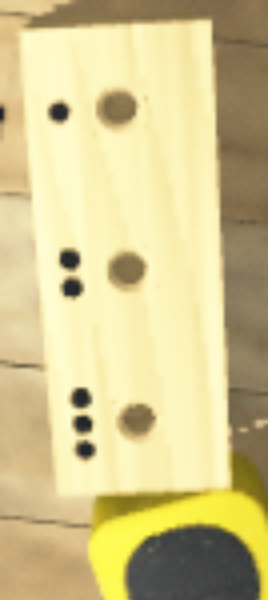

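The rack crop shows the holes at (117,108), (127,270) and (137,420), which is 266.3,173 / 268.8,213.5 / 271.3,251 in the full image. The stand fit agrees within 0.5 mm: yaw 7.0°, origin (578,-62.5) mm. Next I'll draw the red pin and take a second wrist view of the rack from directly above hole 1.

```bash
cat >> h.py <<'E'
Y=7.0
th=np.radians(Y);O=np.array([.578,-.0625])
def stand(x,y): return O+np.array([np.cos(th)*x-np.sin(th)*y,np.sin(th)*x+np.cos(th)*y])/1000
def st(s=""): print(s,"t",round(bot.get_clock(),2),"tcp",np.round(bot.get_tcp_pos(),4),"F",np.round(bot.get_wrist_force(),1),"w",round(bot.get_width(),4),"g",round(bot.get_grasp_force(),1))
E
python3 - <<'E'
from h import *
import pickle
c=pickle.load(open("w.pkl","rb"))["rack"]
H=plane(c,[[266.3,173],[268.8,213.5],[271.3,251]],.0416);print(H.round(4),np.linalg.norm(np.diff(H,axis=0),axis=1),np.degrees(np.arctan2(*(H[2]-H[0])[1::-1])))
r=stand(0,130);D=[180,0,187]
bot.move_gripper(.05)
bot.move_ptp([*r,.21],D)
# grip point at z=.134+.019 -> TCP .019 lower
bot.move_l([*r,.137],D,max_speed=.1)
st("at"); bot.move_gripper(0,25); st("grip")
bot.move_l([*r,.20],D,max_speed=.08); st("drawn")
bot.move_l([*r,.24],D); bot.sleep(.2); st("up")
c=bot.camera("wrist");pickle.dump(c,open("held.pkl","wb"));save("held",c["image"])
E
```

```text
[[0.5196 0.3169 0.0416]
 [0.5688 0.3255 0.0416]
 [0.6177 0.3342 0.0416]] [0.04997786 0.04965048] 10.03244111769454
at t 7.52 tcp [0.5625 0.0665 0.1379] F [-0.6 -0.5 -0.1] w 0.0504 g 0.0
grip t 8.15 tcp [0.5623 0.0664 0.1373] F [-0.4  0.   1.9] w 0.0156 g 26.1
drawn t 9.09 tcp [0.5619 0.0665 0.1993] F [ 0.3 -0.2 -1.5] w 0.0155 g 25.9
up t 9.71 tcp [0.5617 0.0665 0.2384] F [-0.  -0.7 -0.4] w 0.0155 g 25.9
```

View pics/held.png

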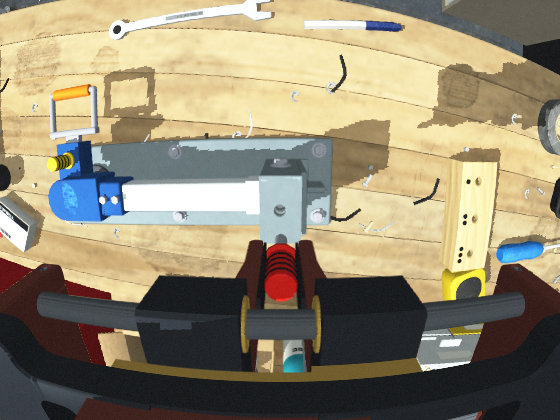

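The view shows the red pin held at (280,270) and the fork's bore empty at (280,210). Hole spacing measures 50.0 and 49.7 mm, yaw 10°. I'll take a nadir check of the holes, with sub-pixel hole detection.

Run:
```python
from h import *
import pickle
bot.move_ptp([.605,.335,.20],[180,0,187]);bot.sleep(.3);st()
c=bot.camera("wrist");pickle.dump(c,open("nad.pkl","wb"))
W=wcloud(c);m=(np.hypot(W[...,0]-.5196,W[...,1]-.3169)<.09)&(W[...,2]>.03)&(W[...,2]<.05);print("z",np.nanmedian(W[m][:,2]))
hp=[]
o=np.array([[.5196,.3169,.0416],[.5688,.3255,.0416]])
T=c["camera_from_world"]
for p in o:
    q=T[:3,:3]@p+T[:3,3];r=np.hypot(q[0],q[1]);a=np.arctan2(r,q[2]);hp.append(c["K"][:2,2]+c["K"][0,0]*a*q[:2]/r)
print(np.round(hp,1))
x,y=np.mean(hp,0).astype(int);x0,y0=max(x-60,0),max(y-60,0)
save("nad",cv2.resize(c["image"][y0:y0+120,x0:x0+130],None,fx=5,fy=5,interpolation=cv2.INTER_CUBIC));print(x0,y0)
```

```text
t 11.12 tcp [0.6054 0.3339 0.2007] F [ 0.4 -0.1 -1.6] w 0.0153 g 25.9
z 0.041407508778534996
[[274.3 107.1]
 [277.  157.5]]
215 72
```

View pics/nad.png

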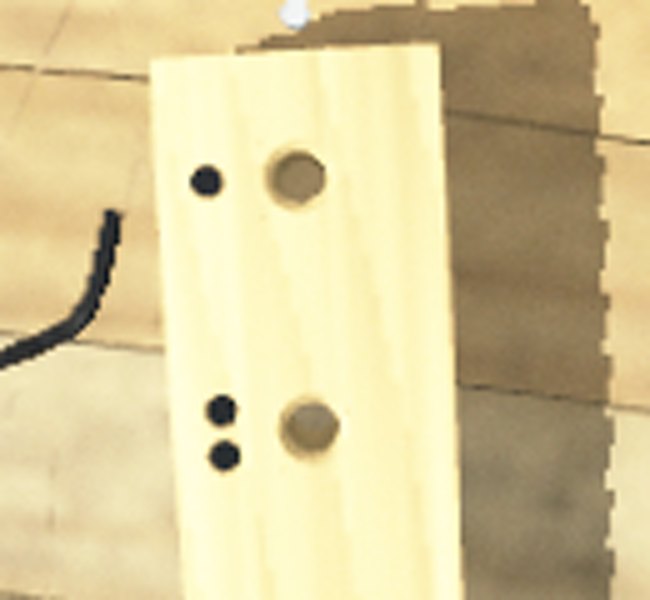

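The nadir view shows the hole mouths at (295,178) and (309,428), within about 0.6 mm of the first estimate. Now inserting the red pin.

```bash
cat >> h.py <<'E'
def goto(xy,z,D,v=.08):
    bot.move_l([*xy,z],D,max_speed=v);bot.sleep(.2)
    e=np.array(xy)-bot.get_tcp_pos()[:2]
    c=np.array(xy)+e
    bot.move_l([*c,z],D,max_speed=.02);bot.sleep(.15);return c
def insert(xy,D,ztop,zhome):
    c=goto(xy,ztop,D);st("hover")
    hit=bot.move_l([*c,zhome+.0],D,max_speed=.035,f_stop=7);st(f"hit {hit}")
    return c,hit
E
python3 - <<'E'
from h import *
D=[180,0,187]
bot.move_ptp([.5196,.3166,.13],D)
c,h=insert((.5196,.3166),D,.092,.0445)
print(c,bot.get_moment())
E
```

```text
hover t 12.93 tcp [0.5193 0.3164 0.0921] F [-0.6 -0.2 -1. ] w 0.0154 g 25.9
hit False t 14.43 tcp [0.5193 0.3165 0.0453] F [-3.2 -0.7  5.3] w 0.0156 g 26.4
[0.51926962 0.31640763] [-0.05819985  0.64313101  0.02473298]
```

Run:
```python
from h import *
import pickle
D=[180,0,187];p=(.5193,.3164)
h=bot.move_l([*p,.0425],D,max_speed=.02,f_stop=10);st(h)
bot.move_gripper(.04);bot.sleep(.2);st("open")
bot.move_l([*p,.13],D)
bot.move_l([.59,.33,.20],D);bot.sleep(.2)
c=bot.camera("wrist");pickle.dump(c,open("r1.pkl","wb"))
W=wcloud(c);h=hs(c);m=((h[...,0]<8)|(h[...,0]>172))&(h[...,1]>130)&(np.hypot(W[...,0]-.52,W[...,1]-.3166)<.03)&(W[...,2]>.043)
P=W[m];t=P[P[:,2]>np.percentile(P[:,2],98)-.004]
print(len(P),"topz",np.percentile(P[:,2],[2,50,98]),"top c",(t.min(0)+t.max(0))/2)
v,u=np.nonzero(m);y0,x0=int(v.mean())-60,int(u.mean())-60;y0=max(y0,0)
save("r1",cv2.resize(c["image"][y0:y0+120,x0:x0+120],None,fx=4,fy=4))
```

```text
False t 14.68 tcp [0.5194 0.3165 0.0452] F [-6.9 -3.1 13. ] w 0.0155 g 26.9
open t 15.47 tcp [0.5194 0.3163 0.0424] F [ 0.3 -0.8  2.3] w 0.04 g 0.9
296 topz [0.04393677 0.07397357 0.0758926 ] top c [0.51972607 0.31628591 0.07417532]
```

View pics/r1.png

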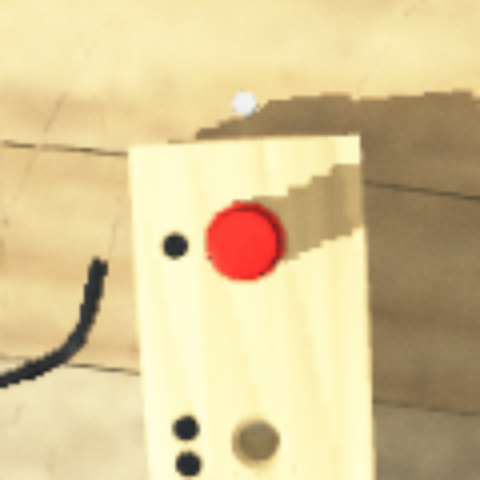

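The red pin stands home: its top is at z 0.075 and it sits concentric at the one-dot hole. Now the yellow pin.

Run:
```python
from h import *
D=[180,0,187]
p=stand(-44,-120)
bot.move_gripper(.04)
bot.move_ptp([*p,.20],D)
c=goto(p,.125,D);bot.move_l([*c,.078],D,max_speed=.08);bot.sleep(.15);st("at")
bot.move_gripper(0,25);bot.sleep(.1);st("grip");z0=bot.get_tcp_pos()[2]
bot.move_l([*c,.15],D,max_speed=.08);st("drawn")
bot.move_l([*c,.22],D)
q=(.5688,.3252)
bot.move_ptp([*q,.20],D);bot.move_l([*q,.11],D)
home=.042+z0-.074;print("home",home)
c,h=insert(q,D,.093,home-.001)
h=bot.move_l([*c,home-.004],D,max_speed=.02,f_stop=10);st(h)
```

```text
at t 21.93 tcp [ 0.5491 -0.187   0.0789] F [ 0.2 -0.9  0. ] w 0.0401 g 0.0
grip t 22.54 tcp [ 0.5487 -0.1869  0.0781] F [0.2 0.1 0.7] w 0.0154 g 25.0
drawn t 23.59 tcp [ 0.5484 -0.1867  0.1492] F [ 0.3  1.4 -1.2] w 0.0155 g 25.0
home 0.046114008452637065
hover t 27.77 tcp [0.5687 0.3251 0.0931] F [ 0.2 -0.3 -1.1] w 0.0156 g 25.0
hit True t 28.99 tcp [0.5684 0.3251 0.047 ] F [-0.6 -0.8  5. ] w 0.0158 g 25.0
True t 29.2 tcp [0.5687 0.3251 0.0469] F [-1.9 -0.4  4.7] w 0.0154 g 25.0
```

Run:
```python
from h import *
import pickle
D=[180,0,187];p=(.5687,.3252)
h=bot.move_l([*p,.044],D,max_speed=.02,f_stop=15);st(h)
bot.move_gripper(.04);bot.sleep(.2);st("open")
bot.move_l([*p,.13],D)
bot.move_l([.60,.335,.20],D);bot.sleep(.2)
c=bot.camera("wrist");W=wcloud(c);h=hs(c)
for n,m in(("yel",(h[...,0]>21)&(h[...,0]<35)&(h[...,1]>130)&(np.hypot(W[...,0]-.5688,W[...,1]-.3252)<.015)),("red",((h[...,0]<8)|(h[...,0]>172))&(h[...,1]>130)&(np.hypot(W[...,0]-.52,W[...,1]-.3166)<.03))):
    m&=W[...,2]>.05;P=W[m];t=P[P[:,2]>np.percentile(P[:,2],98)-.004]
    print(n,len(P),"topz",np.percentile(P[:,2],[2,50,98]),"top c",(t.min(0)+t.max(0))/2)
save("y1",cv2.resize(c["image"][60:260,180:380],None,fx=3,fy=3))
```

```text
False t 29.45 tcp [0.5688 0.3252 0.0469] F [-5.6 -2.9 11.8] w 0.0156 g 25.0
open t 30.23 tcp [0.5687 0.3252 0.044 ] F [ 0.8 -0.7 -0.7] w 0.0402 g 0.0
yel 571 topz [0.05965155 0.3042016  0.30728169] top c [0.58027054 0.32659407 0.30572403]
red 259 topz [0.0700041  0.07432792 0.07601548] top c [0.51965628 0.31633273 0.07433043]
```

View pics/y1.png

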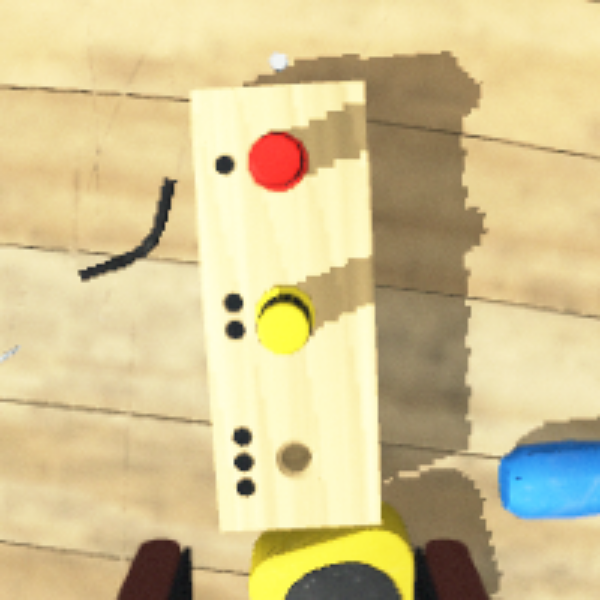

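Run:
```python
from h import *
c=bot.camera("wrist");W=wcloud(c);h=hs(c)
m=(h[...,0]>21)&(h[...,0]<35)&(h[...,1]>150)&(np.hypot(W[...,0]-.5688,W[...,1]-.3252)<.015)&(W[...,2]>.055)&(W[...,2]<.12)
P=W[m];t=P[P[:,2]>np.percentile(P[:,2],98)-.004];print(len(P),np.percentile(P[:,2],[2,50,98]),(t.min(0)+t.max(0))/2)
D=[180,0,97];p=stand(-125,-120)
bot.move_gripper(.032)
bot.move_ptp([.53,.2,.24],[180,0,150])
bot.move_ptp([*p,.20],D);print(bot.get_joint_positions())
goto(p,.10,D);st()
c=bot.camera("wrist");W=wcloud(c);h=hs(c);m=(h[...,0]>7)&(h[...,0]<20)&(h[...,1]>150)&(np.hypot(*(W[...,:2]-p).transpose(2,0,1))<.045)&(abs(W[...,2]-.06)<.012)
if m.sum()>20:
    print(m.sum(),cv2.minAreaRect((W[m][:,:2]*1000).astype(np.float32)),np.median(W[m],0))
save("hdl",c["image"])
```

```text
245 [0.06809841 0.07418822 0.07549938] [0.56900849 0.32468484 0.07391766]
[-2.65234806e+01 -9.10952616e+00  8.68155752e+01  2.65871493e-02
  1.02297569e+02 -3.36363922e+01]
 t 36.47 tcp [ 0.4684 -0.1967  0.1   ] F [-1.1 -0.4  0.1] w 0.0326 g 0.0
708 ((469.4595947265625, -198.17674255371094), (13.774603843688965, 57.70799255371094), 6.6064629554748535) [ 0.4653415  -0.19066561  0.06140307]
```

View pics/hdl.png

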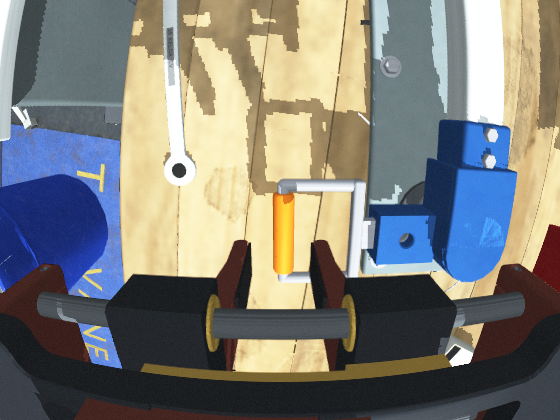

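The yellow pin is home too, with its top at 0.0755. The view shows the sleeve at (284,232) between the fingers, with a free gap to the crosspiece at x≈360. I'll grip and pull.

Run:
```python
from h import *
D=[180,0,97];p=stand(-125,-120)
h=bot.move_l([*p,.0395],D,max_speed=.06,f_stop=12);st(h)
bot.move_gripper(0,50);bot.sleep(.1);st("grip")
g=np.array(bot.get_tcp_pos())
ex=np.array([np.cos(th),np.sin(th),0])
t=g-ex*.0128
h=bot.move_l(t.tolist(),D,max_speed=.03,f_stop=30);bot.sleep(.2);st(("pull",h));print("pulled",(g-bot.get_tcp_pos())@ex)
```

```text
False t 37.67 tcp [ 0.4689 -0.197   0.0401] F [-0.3 -0.2  0.3] w 0.0322 g 0.0
grip t 38.23 tcp [ 0.4701 -0.1968  0.04  ] F [ 6.4  1.2 -1.9] w 0.0128 g 50.0
('pull', False) t 38.95 tcp [ 0.4594 -0.1981  0.0402] F [10.1  0.4 -4.5] w 0.0126 g 50.0
pulled 0.010712595665276286
```

Run:
```python
from h import *
D=[180,0,97]
ex=np.array([np.cos(th),np.sin(th),0]);ey=np.array([-np.sin(th),np.cos(th),0]);g=np.array([.4701,-.1968,.04])
t=g-ex*.0150
h=bot.move_l(t.tolist(),D,max_speed=.02,f_stop=15);bot.sleep(.2);st(("pull",h));print("pulled",(g-bot.get_tcp_pos())@ex)
def off(f): return np.array([-.25*np.cos(f)-.0135*np.sin(f)+.25,-.0135*np.cos(f)+.25*np.sin(f)+.0135])
for f in np.linspace(0,.275,6)[1:]:
    a,b=off(f);q=t+ey*a+[0,0,b]
    h=bot.move_l(q.tolist(),D,max_speed=.05,f_stop=25);st((round(f,3),h))
    if h: break
bot.sleep(.4);st()
c=bot.camera("wrist");save("up",c["image"])
import pickle;pickle.dump((c,bot.camera("scene")),open("up.pkl","wb"))
```

```text
('pull', False) t 39.41 tcp [ 0.4574 -0.1983  0.0402] F [ 9.4  0.8 -4.2] w 0.0128 g 50.0
pulled 0.012742767551924224
(np.float64(0.055), False) t 39.83 tcp [ 0.4576 -0.1986  0.0541] F [ 9.1  0.6 -6. ] w 0.013 g 50.0
(np.float64(0.11), False) t 40.26 tcp [ 0.4574 -0.1979  0.0676] F [10.   2.5 -5.3] w 0.013 g 50.0
(np.float64(0.165), False) t 40.68 tcp [ 0.4571 -0.1965  0.0812] F [ 8.2  1.4 -5.9] w 0.0127 g 50.0
(np.float64(0.22), False) t 41.11 tcp [ 0.4569 -0.1945  0.0947] F [ 8.8  3.6 -6. ] w 0.0131 g 50.0
(np.float64(0.275), False) t 41.53 tcp [ 0.4565 -0.1918  0.108 ] F [ 9.6  3.1 -6.4] w 0.013 g 50.0
 t 41.93 tcp [ 0.4564 -0.1918  0.1078] F [10.1  2.8 -6.4] w 0.0131 g 50.0
```

View pics/up.png

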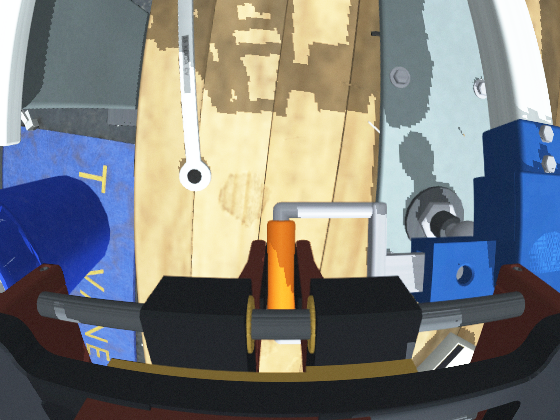

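The view shows the coupler lifted, with the bare ball and its nut visible at (440,215) below the blue guide. I'll check the height before handing in.

Run:
```python
from h import *
import pickle
c,s=pickle.load(open("up.pkl","rb"))
W=wcloud(c);h=hs(c);m=(h[...,0]>100)&(h[...,0]<125)&(h[...,1]>130)
d=W[...,:2]-O;X=d@[np.cos(th),np.sin(th)]*1000;Yy=d@[-np.sin(th),np.cos(th)]*1000
k=m&(X>-62)&(X<-34)&(W[...,2]>.08)
A=np.c_[Yy[k],np.ones(k.sum())];z=W[...,2][k]*1000
top=z>np.percentile(z,60)-12
co=np.linalg.lstsq(A[top],z[top],rcond=None)[0];print(k.sum(),"guide slope",co[0],"z@y=-114",co@[-114,1],np.percentile(Yy[k],[2,98]))
d1=bot.get_tcp_pos();bot.sleep(.3);print(np.array(bot.get_tcp_pos())-d1,np.abs(bot.get_qvel()).max());st()
```

```text
2700 guide slope -0.194428212640177 z@y=-114 138.63662219078773 [-122.97097979  -95.62464189]
[1.17170515e-05 9.23073004e-06 8.34808344e-06] 0.09113569051279984
 t 42.33 tcp [ 0.4564 -0.1918  0.1078] F [ 9.7  3.5 -5.3] w 0.013 g 50.0
```

```bash
python3 -c "
from h import *
print(bot.sign_off())"
```

```text
the job is handed in; nothing more can be done
None
```

I handed the job in at about 42 s on the robot clock: the red pin is home in hole 1 and the yellow in hole 2, and the arm is holding the tongue still by the D-handle with the latch pulled about 12.7 mm and the coupler rim about 29 mm above the ball.

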